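# Click the water filter's snap clip shut with pliers

### The arm

A 6-joint arm with a two-finger parallel gripper is mounted at the origin on a cart in front of the work surface, level with it; the furniture and walls round the work are solid. World frame = base frame: x ahead of the robot, y to its left, z up, the work surface at z = 0. Lengths are in m, angles in rad, forces in N, time in s.
With the tool pointing down it reaches from about 0.25 to 0.725 m from the base axis. Payload 9.7 kg.
Tool frame: the origin (TCP) lies midway between the tips of the shut fingers; the grasp point (between the pads) lies 19 mm behind it (env.grasp_offset is the distance from the TCP to the grasp point, in m); z points along the fingers, y is the line along which they close (so a half turn about z gives the same grasp; the last joint's range is limited). The gripper opens to 85 mm and grips with 20 to 120 N. Pads are 22 mm wide; open, the fingers measure 114 mm over their backs; the gripper's body (76 mm by 85 mm) begins 54 mm behind the grasp point. The pads swing forward as they close: fully open they stand 13 mm farther back than shut.
Start: joints at [1.215, 0.087, 0.176, 1.66, 0, 1.571], TCP at [0.192, 0.516, 0.231] pointing down, gripper open.
Joint ranges: [-3.13, 3.13], [-0.85, 1.81], [-1.15, 1.24], [-2.2, 2.28], [-1.44, 1.52], [-3.14, 3.14]. Speed limits (rad/s): [2.22, 2.22, 2.57, 3.14, 3.14, 3.14].

### API

Orientations are given as a 3x3 rotation matrix whose columns are the frame's x, y, z axes.
In Python, from plant import env gives the robot as it stands. The module is installed in compiled form; this text tells all that it offers.
- The arm moves only by the shell command python3 -m inch [FORCE], which reads ROWS from standard input. ROWS is a JSON list of rows, 1 to 12 of them, each written [[rx, ry, rz], [dx, dy, dz], opening]: a rotation vector rx, ry, rz in shares of 2 pi rad (1.0 is 2 pi rad), then dx, dy, dz in shares of the most that a row can go, 1 being 62.5 mm, then the finger opening in m; each row shifts and turns the commanded pose from where the row before left it, along the tool's axes as they then stand; what a row does not reach is not made up. A row lasts 1/8 s, in which the tool goes at most 0.0625 m and 0.188 rad, less where a joint would pass 70% of its speed; a pose out of reach is approached as far as the arm can. The fingers move at their own pace and stop on an object; FORCE is the grip in N (left out, the last holds). Time passes only in rows, so rows that do not move let the fingers close. It prints the time, the measured TCP pose, the force, the opening and the grip force at its end. Input that does not fit is refused with a message, and nothing moves.
- env.sense(): the state, without advancing time (a new reading comes with each control period).
- env.grab_frame(name): name is "side" or "top"; returns the picture (384x512x3 uint8, red, green, blue); there is no depth.
- env.camera_params(name): a dict with "mtx" (3x3 intrinsics, pixels), "dist" ([k1, k2, p1, p2, k3] as OpenCV has them; the pictures are not rectified), "xyz" and "rotation" of the camera in the world. Camera axes: x right, y up, looking along -z (the intrinsics and any distortion apply to the point x, -y, -z); pixel columns grow to the right and rows downward; lengths in m; the calibration is good to about 2 mm. A picture is of the moment at which its call begins. camera_params takes no time and is no camera call.
- env.close_job(): hands the job in; it is judged then, once.
The state is a dict: "time": time; "joint_positions": joint angles; "joint_vel": joint speeds; "joint_efforts": joint torques, N m; "eef_pos": TCP position; "ee_rot": TCP orientation; "wrist_force": force on the tool from outside, world axes, zero at the start; "ft_torque": the same for the moment, N m; "gripper_width": finger opening in m; "gripper_force": force on a finger pad.
Only numpy, scipy, OpenCV 4.12 (cv2) and the standard library are available. Lean on these libraries where they do the work, as an engineer would, in place of code of your own. Each camera call takes 0.05 s, during which the arm holds its last target. There are 200 camera calls.

### The job

Take the orange-handled pliers from the oak board, put their jaws round the two ears of the blue snap clip on the water filter, and squeeze gently with the pliers until the clip clicks fully shut. Do not touch the clip with the gripper or crush it, then lay the pliers back flat on the oak board, leaving the other things alone.

Things in the scene. Friction and masses are not known exactly. Their poses are not given: they have to be found in the camera images.
- pliers: Spring-open pliers lying flat on the oak board: orange handles with black ribs, steel jaws, 170 x 72 x 20 mm, 0.1 kg. Origin: under the pivot, on the underside; x points to the jaws, z up. The frame belongs to one half (+y handle, -y jaw): as plier_arm closes, the tool's middle line turns from x by half that angle about -z (clockwise from above).
- pliers_grip (a point): Point midway between the open handles, 70 mm behind the pivot (-x), 10 mm above the underside: grip here, fingers closing along the pliers' y. Handles' outer faces are 66 mm apart here when open; each handle is 11 mm thick, 20 mm high, 78 mm long.
- pliers_jaw (a point): Point midway between the open jaws, 55 mm in front of the pivot, 10 mm above the underside. Jaw faces 42 mm apart when open, 16 mm high, 43 to 63 mm in front of the pivot. The -y jaw has a brass anvil 13 mm wide, screwed out towards the other jaw by 0 to 12 mm (varies, not measured), so the handle opening at which the clip shuts is 30 to 46 mm and must be felt.
- plier_arm (a joint): Closing angle of the pliers: 0 open (rest; a spring holds them open with about 8 N at the grip point, rising to about 13 N), 0.56 rad end of travel. At the grip point the handles close by 70 mm per rad, the jaws by 55 mm per rad.
- filter: Small water filter, fixed, 94 mm tall: grey round foot 94 mm across, clear canister 40 mm across, white head with two short grey stubs to +y and -y. Origin: centre of the underside; the clip's ears stick out to its -x (towards the robot).
- clip_ears (a point): Point midway between the two ears of the open blue clip, 38 mm from the filter's axis on its -x side, 57 mm above the surface; axes as the filter's, to which it is fixed. Ears: upright plates 16 mm high, 5 mm thick, from 26 to 49 mm from the axis, free above. The -y ear is fixed, the +y ear moves; outer faces 10 mm either side of the point, 20 mm apart open, 14 mm shut.
- clip (a joint): Angle of the clip's moving half: 0 open, 0.095 rad clicked shut. A spring plunger resists with about 10 N on the ear until, past about 0.06 rad, the clip snaps shut by itself and stays. That takes about 15 to 22 N of grip on the pliers' handles, their own spring included; the handles give way by about 3 mm at the click. More than 20 N on the ear (25 N of grip or more) crushes the clip.
- oak_board: Thin oak board lying on the work surface, fixed, 150 x 270 x 11 mm (its own x, y, z), long side roughly along the world's x. Origin: centre of the underside.
- spool_0: Red thread spool standing upright, loose, 25 mm across, 40 mm tall; origin at the centre of its underside. Leave alone.
- eraser: Blue and white eraser, loose, 22 x 50 x 12 mm; origin at the centre of its underside. Leave alone.
- tape_measure: Yellow tape measure, loose, 61 x 78 x 31 mm; origin at the centre of its underside. Leave alone.

How it is judged:
On the way, in this order (a step that is already met when the one before it is completed fails the run):
1. the pliers' jaws are round the ears of the open clip (distance between pliers_jaw and clip_ears below 0.02 m and value of joint clip below 0.03 rad), for 0.1 s.
2. the clip has clicked shut while the pliers are on its ears (value of joint clip above 0.088 rad and distance between pliers_jaw and clip_ears below 0.03 m), for 0.2 s.
At the end, for the whole second after the job is handed in: The clip is shut (joint clip above 0.088 rad), and the pliers lie flat (tilted less than 0.15 rad, underside within 5 mm of the board's top) and still on the oak board, their pivot within the board's outline (value of joint clip above 0.088 rad and z of pliers in the frame of oak_board between 0.006 and 0.016 m and x of pliers in the frame of oak_board between -0.075 and 0.075 m and y of pliers in the frame of oak_board between -0.135 and 0.135 m and angle between pliers's own z axis and vertical below 0.15 rad and linear speed of pliers below 0.02 m/s); the robot touches nothing.
It fails at once if the clip's moving ear is squeezed with more than 20 N (contact force between pliers and clip above 20 N).
It fails at once if the gripper or arm touches the clip itself (contact force between any of the fingers, the arm and clip above 1 N).
It fails at once if the red thread spool, the eraser or the tape measure is moved more than 2 cm (distance of any of spool_0, eraser, tape_measure from where it was at the start of the episode above 0.02 m).
It also fails if it takes over 54 s, if anything falls off the work surface, if the arm or the gripper's body presses on something with over 40 N, if the wrist force passes 120 N, or if a joint passes its speed limit or range.

## Working session

There is one attempt and no reset: what is moved stays moved. The work goes in short steps, Python scripts to look and compute and a shell command to move; the robot and the scene stay as the last step left them, time stands still between calls to the robot, and variables do not carry over. Pictures are saved under pics/ and viewed, at most 10 in all, crops included, and the job is handed in when it is done.

```bash
mkdir -p pics
python3 - <<'E'
from plant import env
import cv2
for n in("top","side"):
    cv2.imwrite(f"pics/{n}0.png",env.grab_frame(n)[:,:,::-1]); p=env.camera_params(n); print(n,p)
s=env.sense(); print(s['eef_pos'],s['ee_rot'],s['time'],s['gripper_width'],env.grasp_offset)
E
```

```text
top {'mtx': array([[458.71773286,   0.        , 257.90027304],
       [  0.        , 458.71773286, 191.27986221],
       [  0.        ,   0.        ,   1.        ]]), 'dist': array([0.04837161, 0.        , 0.        , 0.        , 0.        ]), 'xyz': array([ 0.43430628, -0.12905057,  0.93083133]), 'rotation': array([[-0.00973742,  0.98683873, -0.16141409],
       [-0.99982478, -0.01218927, -0.01420653],
       [-0.01598708,  0.16124747,  0.98678451]])}
side {'mtx': array([[471.49426916,   0.        , 253.77703326],
       [  0.        , 471.49426916, 196.32441979],
       [  0.        ,   0.        ,   1.        ]]), 'dist': array([-0.13766748,  0.        ,  0.        ,  0.        ,  0.        ]), 'xyz': array([ 0.53772435, -0.88946917,  0.58630354]), 'rotation': array([[ 0.99711044,  0.04538489, -0.06091782],
       [-0.07591321,  0.56553157, -0.82122544],
       [-0.00282028,  0.82347693,  0.56734275]])}
[0.19150025 0.51536491 0.23061531] [[-9.37376615e-01  3.48317188e-01 -4.67949065e-04]
 [ 3.48317501e-01  9.37375887e-01 -1.16848200e-03]
 [ 3.16418049e-05 -1.25830255e-03 -9.99999208e-01]] 0.1 0.0856476534412189 0.0187
```

View pics/top0.png

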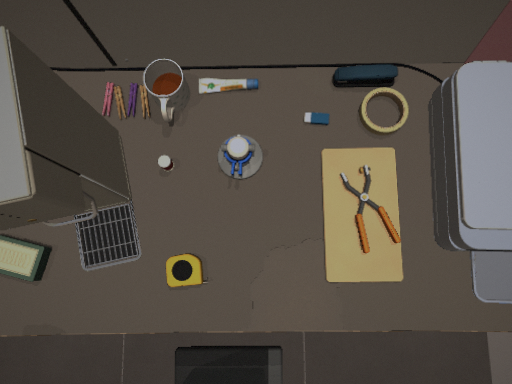

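View pics/side0.png

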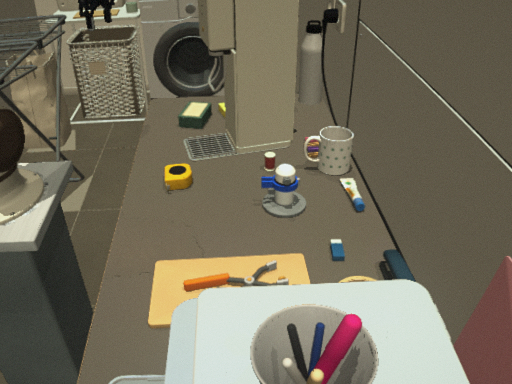

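The top view shows the pliers at about (364,198) on the board with jaws up (+x), and the filter at about (239,155) with its ears pointing down. The tape measure is at (185,270) and the spool at (165,162). Next I'll zoom in on both for measurement.

Run:
```python
import cv2,numpy as np
a=cv2.imread("pics/top0.png")
c=cv2.resize(a[155:260,330:410],None,fx=5,fy=5,interpolation=cv2.INTER_CUBIC)
d=cv2.resize(a[125:190,210:270],None,fx=6,fy=6,interpolation=cv2.INTER_CUBIC)
o=np.zeros((525,800,3),np.uint8); o[:525,:400]=c; o[:390,420:780]=d
cv2.imwrite("pics/z0.png",o)
```

```text
(no output)
```

View pics/z0.png

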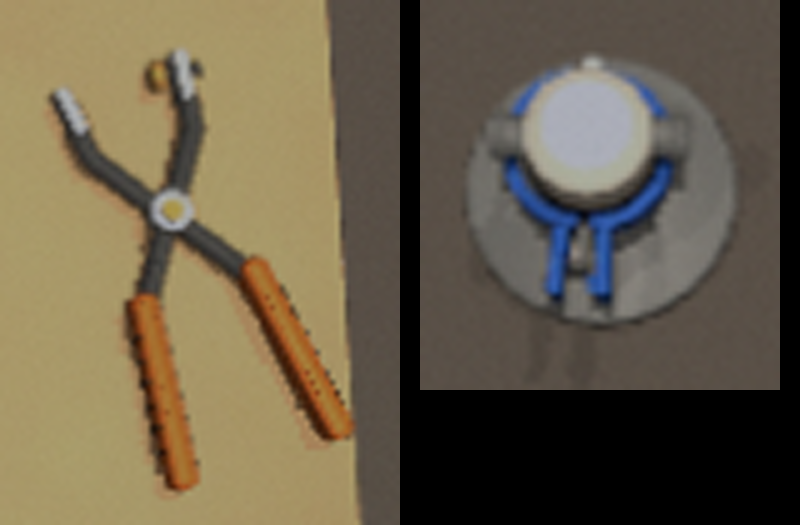

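```bash
cat > h.py <<'E'
import numpy as np,cv2
from plant import env
def ray(n,uv,z):
    p=env.camera_params(n)
    q=cv2.undistortPoints(np.array([[uv]],float),p['mtx'],p['dist'])[0,0]
    d=p['rotation']@np.array([q[0],-q[1],-1]); return p['xyz']+d*(z-p['xyz'][2])/d[2]
def proj(n,X):
    p=env.camera_params(n); c=p['rotation'].T@(np.asarray(X,float)-p['xyz'])
    return cv2.projectPoints(np.array([[c[0],-c[1],-c[2]]]),np.zeros(3),np.zeros(3),p['mtx'],p['dist'])[0].ravel()
E
python3 - <<'E'
from h import *
np.set_printoptions(precision=4,suppress=True)
P=lambda x,y,z:ray("top",(330+(x+.5)/5-.5,155+(y+.5)/5-.5),z)
F=lambda x,y,z:ray("top",(210+(x-420+.5)/6-.5,125+(y+.5)/6-.5),z)
for k,v in dict(piv=(172,210),Lend=(183,485),Lst=(145,298),Rst=(255,262),Rend=(340,435),jL=(60,95),jR=(182,55)).items(): print(k,P(*v,.031 if k[0]!='j' else .029))
for k,v in dict(foot=(602,191,.006),head=(588,130,.094),LE=(553,297,.065),LS=(568,230,.065),RE=(600,297,.065),RS=(604,230,.065),st1=(503,137,.08),st2=(672,137,.08)).items(): print(k,F(*v))
for n,u in (("tl",(322,150)),("tr",(395,149)),("br",(401,281)),("bl",(326,281))): print(n,ray("top",u,.011))
for u in((185,270),(165,162)):print(ray("top",u,.03))
E
```

```text
piv [ 0.5683 -0.3252  0.031 ]
Lend [ 0.4608 -0.3242  0.031 ]
Lst [ 0.5335 -0.313   0.031 ]
Rst [ 0.5473 -0.3565  0.031 ]
Rend [ 0.4796 -0.3853  0.031 ]
jL [ 0.6155 -0.2835  0.029 ]
jR [ 0.6311 -0.3325  0.029 ]
foot [ 0.6591 -0.0792  0.006 ]
head [ 0.6574 -0.0797  0.094 ]
LE [ 0.6101 -0.0665  0.065 ]
LS [ 0.6321 -0.0714  0.065 ]
RE [ 0.6099 -0.0816  0.065 ]
RS [ 0.6319 -0.083   0.065 ]
st1 [ 0.6592 -0.0517  0.08  ]
st2 [ 0.6585 -0.1056  0.08  ]
tl [ 0.6691 -0.2484  0.011 ]
tr [ 0.6688 -0.3968  0.011 ]
br [ 0.4043 -0.3928  0.011 ]
bl [ 0.405  -0.2475  0.011 ]
[0.429  0.0265 0.03  ]
[0.6437 0.0704 0.03  ]
```

The manual's scale: shifts go in shares of 62.5 mm and turns go in shares of 2 pi rad. Converting my numbers, -0.045 m is -0.72, -0.038 m is -0.608, -0.16 rad / 6.2832 = -0.0255.

```bash
echo '[[[0,0,0],[-0.608,-0.72,0],0.085],[[0,0,0],[-0.608,-0.72,0],0.085],[[0,0,0],[-0.608,-0.72,0],0.085],[[0,0,0],[-0.608,-0.72,0],0.085],[[0,0,0],[-0.608,-0.72,0],0.085],[[0,0,0],[-0.608,-0.72,0],0.085],[[0,0,0],[-0.608,-0.72,0],0.085],[[0,0,0],[-0.608,-0.72,0],0.085],[[0,0,0],[-0.608,-0.72,0],0.085],[[0,0,0],[-0.608,-0.72,0],0.085],[[0,0,-0.0255],[0,0,0],0.085],[[0,0,-0.0255],[0,0,0],0.085]]' | python3 -m inch 20
cat > d.py <<'E'
import sys
from h import *
# args: target grasp TCP x y z yaw(of pliers x axis)
x,y,z,a=map(float,sys.argv[1:5]); s=env.sense(); R=s['ee_rot']
yw=np.arctan2(R[1,1],R[0,1])-np.pi/2
print('t',s['time'],'rotz',round(-((a-yw+np.pi)%(2*np.pi)-np.pi),4),'d',np.round(R.T@(np.array([x,y,z])-s['eef_pos']),4),'tilt',np.round(R[:2,2],4),'q',np.round(s['joint_positions'],2),'w',s['gripper_width'],s['gripper_force'],np.round(s['wrist_force'],1),np.round(s['eef_pos'],4))
E
python3 d.py .5014 -.3457 .10 .297
```

```text
time: 1.6
eef_pos: [0.3909, -0.0397, 0.2308]
ee_rot: [[-0.999, 0.033, -0.001], [0.033, 0.999, 0.0], [0.001, 0.0, -1.0]]
wrist_force: [0.7, 0.2, -0.6]
gripper_width: 0.085
gripper_force: 0.0
t 1.6 rotz -0.3303 d [-0.1208 -0.3022  0.1307] tilt [-0.001   0.0002] q [-0.1  -0.28 -0.17  1.69  0.   -0.07] w 0.08495912456248979 0.0 [ 0.7  0.2 -0.6] [ 0.3909 -0.0397  0.2308]
```

Converted, -0.052 m is -0.832, -0.05 m is -0.8, -0.165 rad / 6.2832 = -0.0263.

```bash
echo '[[[0,0,0],[-0.32,-0.8,0],0.085],[[0,0,0],[-0.32,-0.8,0],0.085],[[0,0,0],[-0.32,-0.8,0],0.085],[[0,0,0],[-0.32,-0.8,0.48],0.085],[[0,0,0],[-0.32,-0.8,0.48],0.085],[[0,0,0],[-0.32,-0.832,0.48],0.085],[[0,0,-0.0263],[0,0,0.32],0.085],[[0,0,-0.0263],[0,0,0.32],0.085],[[0,0,0],[0,0,0],0.085],[[0,0,0],[0,0,0],0.085]]' | python3 -m inch 20 >/dev/null
python3 d.py .5014 -.3457 .03 .297
python3 - <<'E'
from h import *
a=env.grab_frame("top")[:,:,::-1]; b=env.grab_frame("side")[:,:,::-1]
o=np.zeros((525,800,3),np.uint8)
o[:525,:400]=cv2.resize(a[155:260,330:410],None,fx=5,fy=5,interpolation=cv2.INTER_CUBIC)
o[:400,400:800]=cv2.resize(b[220:320,180:280],None,fx=4,fy=4,interpolation=cv2.INTER_CUBIC)
cv2.imwrite("pics/g1.png",o)
E
```

```text
t 2.85 rotz -0.0062 d [-0.0007 -0.0019  0.0725] tilt [ 0.0005 -0.0004] q [-0.6   0.21  0.07  1.43 -0.   -0.89] w 0.08493279254634022 0.0 [ 0.5 -0.2  0.3] [ 0.5001 -0.3441  0.1025]
```

View pics/g1.png

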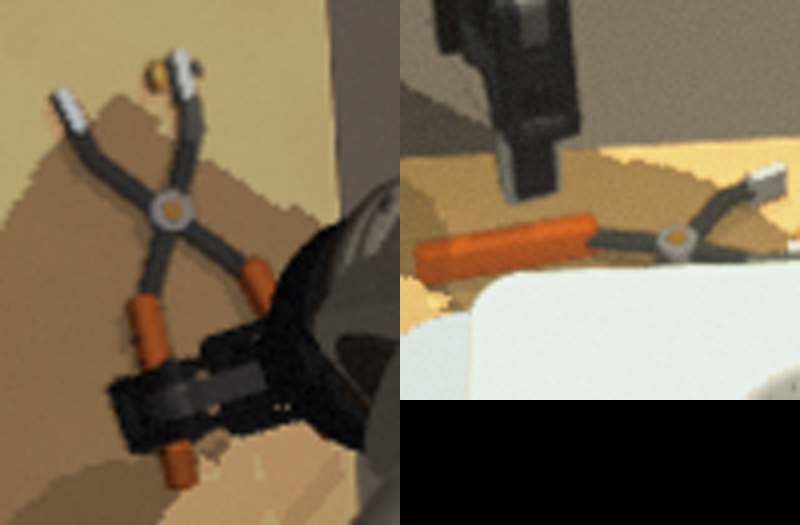

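The view shows the gripper above the handles, lined up with the pliers; the pivot is still at zoom (172,210). I'll go down now.

Converted, 0.03 m is 0.48, 0.008 m is 0.128, -0.006 rad / 6.2832 = -0.001.

```bash
echo '[[[0,0,-0.001],[-0.0112,-0.0304,0.48],0.085],[[0,0,0],[0,0,0.48],0.085],[[0,0,0],[0,0,0.32],0.085],[[0,0,0],[0,0,0.128],0.085],[[0,0,0],[0,0,0.08],0.085],[[0,0,0],[0,0,0],0.085],[[0,0,0],[0,0,0],0.085]]' | python3 -m inch 20 >/dev/null
python3 d.py .5014 -.3457 .008 .297
```

```text
t 3.825 rotz 0.0031 d [0.0001 0.0003 0.0015] tilt [ 0.001  -0.0007] q [-0.6   0.25 -0.07  1.25  0.   -0.9 ] w 0.08477788334197643 0.0 [-0.2 -0.1  0.1] [ 0.5015 -0.346   0.0095]
```

Converted, 0.0015 m is 0.024.

```bash
echo '[[[0,0,0],[0,0,0.024],0.075],[[0,0,0],[0,0,0],0.07],[[0,0,0],[0,0,0],0.067],[[0,0,0],[0,0,0],0.065],[[0,0,0],[0,0,0],0.063],[[0,0,0],[0,0,0],0.062],[[0,0,0],[0,0,0],0.062],[[0,0,0],[0,0,0],0.062]]' | python3 -m inch 20
python3 d.py .5014 -.3457 .008 .297
```

```text
time: 4.82
eef_pos: [0.5017, -0.3463, 0.0088]
ee_rot: [[-0.955, -0.296, 0.002], [-0.296, 0.955, -0.002], [-0.001, -0.002, -1.0]]
wrist_force: [-1.9, -0.9, 10.9]
gripper_width: 0.062
gripper_force: 10.4
t 4.825 rotz 0.003 d [0.0001 0.0007 0.0008] tilt [ 0.0017 -0.0017] q [-0.6   0.25 -0.07  1.25 -0.   -0.9 ] w 0.0619696312358232 10.405841921456158 [-1.9 -0.9 10.9] [ 0.5017 -0.3463  0.0088]
```

Converted, -0.03 m is -0.48, -0.002 m is -0.032.

```bash
echo '[[[0,0,0],[0,0,-0.032],0.062],[[0,0,0],[0,0,-0.08],0.062],[[0,0,0],[0,0,-0.16],0.062],[[0,0,0],[0,0,-0.32],0.062],[[0,0,0],[0,0,-0.48],0.062],[[0,0,0],[0,0,-0.48],0.062],[[0,0,0],[0,0,-0.32],0.062],[[0,0,0],[0,0,0],0.062],[[0,0,0],[0,0,0],0.062]]' | python3 -m inch 20 >/dev/null
python3 d.py .5014 -.3457 .125 .297
python3 - <<'E'
from h import *
a=env.grab_frame("top")[:,:,::-1]; b=env.grab_frame("side")[:,:,::-1]
o=np.zeros((525,800,3),np.uint8)
o[:525,:400]=cv2.resize(a[145:250,330:410],None,fx=5,fy=5,interpolation=cv2.INTER_CUBIC)
o[:480,400:800]=cv2.resize(b[170:290,190:290],None,fx=4,fy=4,interpolation=cv2.INTER_CUBIC)
cv2.imwrite("pics/g2.png",o)
E
```

```text
t 5.95 rotz 0.0032 d [-0.0004 -0.0002 -0.0012] tilt [-0.0004  0.0003] q [-0.6   0.21  0.11  1.47  0.   -0.9 ] w 0.0619078798685686 7.2246150268256315 [-0.1 -0.6 -1.9] [ 0.501  -0.3456  0.1238]
```

View pics/g2.png

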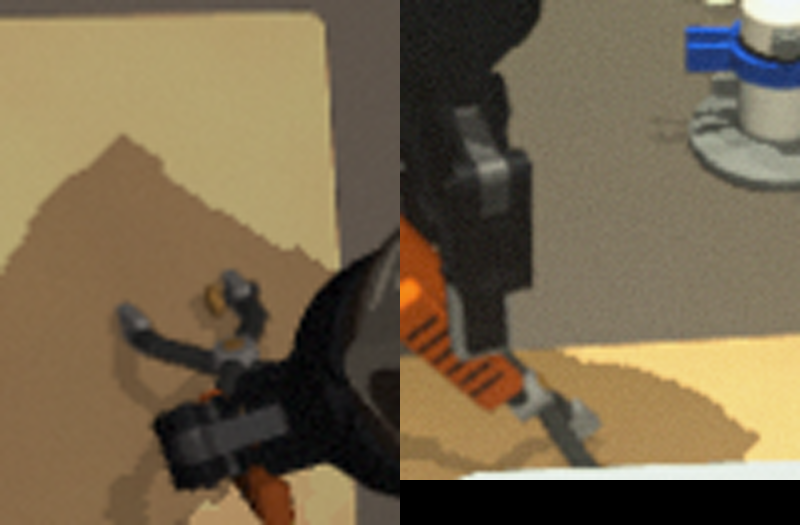

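The picture shows the pliers hanging steeply nose-down in the grip, with jaws at about zoom-left (240,285). The torque on them is too high for the weak spring at 70 mm. I'll lay them back down so the jaws rotate flat on the board, then regrip nearer the pivot, where the lever arm is shorter and the spring force is higher.

Converted, 0.02 m is 0.32, 0.015 m is 0.24.

```bash
echo '[[[0,0,0],[0,0,0.32],0.062],[[0,0,0],[0,0,0.32],0.062],[[0,0,0],[0,0,0.24],0.062],[[0,0,0],[0,0,0.24],0.062],[[0,0,0],[0,0,0.192],0.062],[[0,0,0],[0,0,0.192],0.062],[[0,0,0],[0,0,0.128],0.062],[[0,0,0],[0,0,0.096],0.062],[[0,0,0],[0,0,0.048],0.062],[[0,0,0],[0,0,0],0.062]]' | python3 -m inch 20
echo '[[[0,0,0],[0,0,0],0.066],[[0,0,0],[0,0,0],0.07],[[0,0,0],[0,0,0],0.075],[[0,0,0],[0,0,0],0.085],[[0,0,0],[0,0,-0.48],0.085],[[0,0,0],[0,0,-0.8],0.085],[[0,0,0],[-0.48,0,-0.48],0.085],[[0,0,0],[0.96,0,0],0.085],[[0,0,0],[0.96,0,0],0.085],[[0,0,0],[0,0,0],0.085]]' | python3 -m inch
python3 - <<'E'
from h import *
a=env.grab_frame("top")[:,:,::-1]; b=env.grab_frame("side")[:,:,::-1]
o=np.zeros((525,800,3),np.uint8)
o[:525,:400]=cv2.resize(a[155:260,330:410],None,fx=5,fy=5,interpolation=cv2.INTER_CUBIC)
o[:400,400:800]=cv2.resize(b[220:320,180:280],None,fx=4,fy=4,interpolation=cv2.INTER_CUBIC)
cv2.imwrite("pics/g3.png",o)
E
```

```text
time: 7.3
eef_pos: [0.502, -0.3455, 0.0145]
ee_rot: [[-0.955, -0.296, 0.002], [-0.296, 0.955, -0.0], [-0.002, -0.001, -1.0]]
wrist_force: [0.5, 4.4, 6.5]
gripper_width: 0.0618
gripper_force: 9.1
time: 8.55
eef_pos: [0.4124, -0.3733, 0.1235]
ee_rot: [[-0.956, -0.293, -0.0], [-0.293, 0.956, -0.0], [0.0, -0.0, -1.0]]
wrist_force: [0.7, -0.1, 0.3]
gripper_width: 0.0848
gripper_force: 0.0
```

View pics/g3.png

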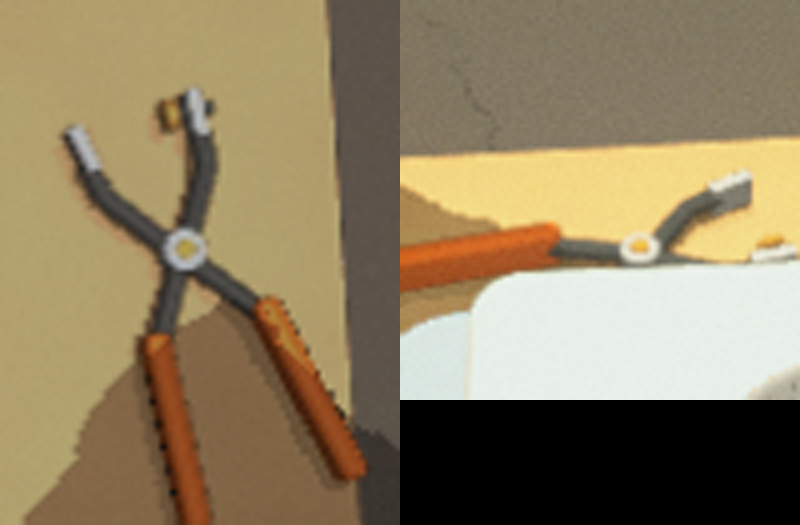

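The pliers are lying flat again, about 15 mm further back, with the pivot at zoom (184,250). Now to work out the new grip.

```bash
python3 - <<'E'
from h import *
P=lambda x,y,z:ray("top",(330+(x+.5)/5-.5,155+(y+.5)/5-.5),z)
piv=P(184,250,.031); j=(P(72,132,.029)+P(194,94,.029))/2
st=(P(157,343,.031)+P(266,303,.031))/2
Rs,Re=P(268,305,.031),P(350,470,.031); Ls,Le=P(157,343,.031),P(195,520,.031)
for v in(j-piv,piv-st,Rs-Re,Ls-Le): print(np.arctan2(v[1],v[0]),np.hypot(*v[:2]))
print(piv); a=.297
for r in(.048,): g=piv-r*np.array([np.cos(a),np.sin(a),0]); print(g)
E
python3 d.py .4999 -.3513 .0115 .297
```

```text
0.29838977710258635 0.0580414800448646
0.31023542280799604 0.0303197972181698
0.4073994269950385 0.06990538387639031
0.16285122253777123 0.06931333190813839
[ 0.55233353 -0.32912329  0.031     ]
[ 0.50643503 -0.34317062  0.031     ]
t 8.65 rotz 0.0019 d [-0.0874 -0.0045  0.112 ] tilt [ 0.0007 -0.0004] q [-0.73  0.09 -0.03  1.45  0.   -1.03] w 0.08518800509852291 0.0 [ 0.1  0.2 -0.1] [ 0.415  -0.3727  0.1235]
```

Converted, -0.05 m is -0.8, 0.0014 m is 0.0224.

```bash
echo '[[[0,0,0],[-0.8,0.0224,0],0.085],[[0,0,0],[-0.736,0,0],0.085],[[0,0,0],[0,0,0],0.085],[[0,0,0],[0,0,0.64],0.085],[[0,0,0],[0,0,0.64],0.085],[[0,0,0],[0,0,0.32],0.085],[[0,0,0],[0,0,0.16],0.085],[[0,0,0],[0,0,0],0.085],[[0,0,0],[0,0,0.032],0.078]]' | python3 -m inch 20 >/dev/null
python3 d.py .5064 -.3432 .0115 .297
```

```text
t 9.775 rotz 0.0031 d [0.0008 0.0003 0.0013] tilt [ 0.002  -0.0014] q [-0.59  0.26 -0.05  1.26 -0.   -0.89] w 0.0778520697588886 0.0 [ 0.1 -0.7 -0.3] [ 0.5073 -0.3432  0.0128]
```

```bash
for w in 1; do echo '[[[0,0,0],[0,0,0],0.068],[[0,0,0],[0,0,0],0.064],[[0,0,0],[0,0,0],0.061],[[0,0,0],[0,0,0],0.061]]' | python3 -m inch 30 | tail -3; echo '[[[0,0,0],[0,0,0],0.058],[[0,0,0],[0,0,0],0.058]]' | python3 -m inch | tail -3;echo '[[[0,0,0],[0,0,0],0.056],[[0,0,0],[0,0,0],0.056]]' | python3 -m inch | tail -3; done
```

```text
wrist_force: [0.2, -0.8, 5.5]
gripper_width: 0.0612
gripper_force: 10.8
wrist_force: [-0.9, -1.4, 9.1]
gripper_width: 0.0582
gripper_force: 12.5
wrist_force: [-0.6, -0.3, 10.6]
gripper_width: 0.0565
gripper_force: 12.8
```

```bash
echo '[[[0,0,0],[0,0,-0.064],0.056],[[0,0,0],[0,0,-0.096],0.056],[[0,0,0],[0,0,-0.16],0.056],[[0,0,0],[0,0,-0.16],0.056],[[0,0,0],[0,0,-0.16],0.056],[[0,0,0],[0,0,0],0.056],[[0,0,0],[0,0,0],0.056]]' | python3 -m inch 30
python3 - <<'E'
from h import *
a=env.grab_frame("top")[:,:,::-1]; b=env.grab_frame("side")[:,:,::-1]
o=np.zeros((525,800,3),np.uint8)
o[:525,:400]=cv2.resize(a[145:250,330:410],None,fx=5,fy=5,interpolation=cv2.INTER_CUBIC)
o[:480,400:800]=cv2.resize(b[190:310,190:290],None,fx=4,fy=4,interpolation=cv2.INTER_CUBIC)
cv2.imwrite("pics/g4.png",o)
E
```

```text
time: 11.65
eef_pos: [0.5064, -0.3425, 0.0509]
ee_rot: [[-0.955, -0.296, -0.0], [-0.296, 0.955, 0.0], [0.0, 0.0, -1.0]]
wrist_force: [-0.3, 0.3, -1.2]
gripper_width: 0.056
gripper_force: 10.7
```

View pics/g4.png

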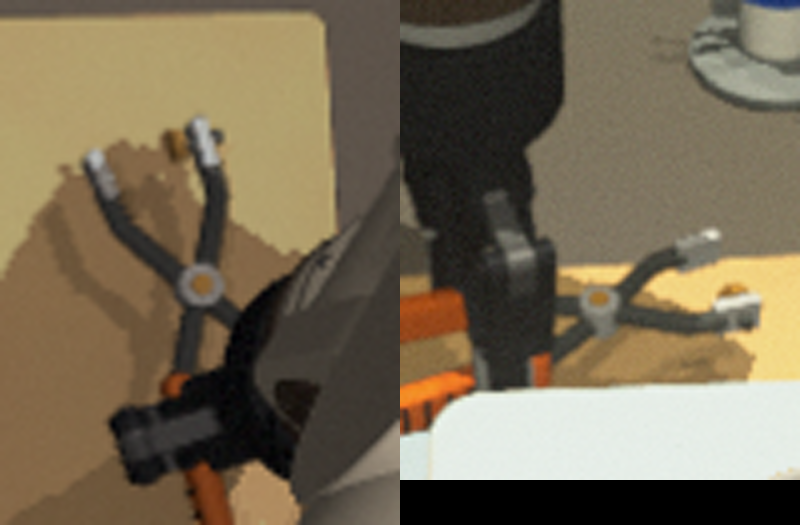

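The pliers are level in the grip: pivot at zoom-top (200,285) and side (598,300), jaws at (95,165) and (203,140). I'll triangulate those and the ears.

```bash
cat >> h.py <<'E'
def tri(ut,us):
    A=[];B=[]
    for n,u in(("top",ut),("side",us)):
        p=env.camera_params(n); o=p['xyz']; e=ray(n,u,0)-o; e/=np.linalg.norm(e); M=np.eye(3)-np.outer(e,e); A.append(M);B.append(M@o)
    X=np.linalg.lstsq(np.vstack(A),np.hstack(B),rcond=None)[0]
    return X,[np.round(proj("top",X)-ut,1),np.round(proj("side",X)-us,1)]
E
python3 - <<'E'
from h import *
np.set_printoptions(precision=4,suppress=True)
P=lambda x,y:(330+(x+.5)/5-.5,145+(y+.5)/5-.5)
S=lambda x,y:(190+(x-400+.5)/4-.5,190+(y+.5)/4-.5)
r=[]
for k,t,s in(("piv",(201,284),(598,299)),("L tip",(93,155),(716,234)),("R tip",(197,122),(757,298))):
    X,e=tri(np.array(P(*t)),np.array(S(*s))); r.append(X);print(k,X,e)
d=(r[1]+r[2])/2-r[0];print(np.arctan2(d[1],d[0]),d)
E
python3 - <<'E'
import cv2,numpy as np
o=np.zeros((560,800,3),np.uint8)
a=cv2.imread("pics/top0.png");b=cv2.imread("pics/side0.png")
o[:560,:400]=cv2.resize(a[135:177,224:254],(400,560),interpolation=cv2.INTER_CUBIC)
o[:560,410:790]=cv2.resize(b[163:219,258:296],(380,560),interpolation=cv2.INTER_CUBIC)
cv2.imwrite("pics/e0.png",o)
E
```

```text
piv [ 0.5545 -0.3279  0.0664] [array([-0. , -0.4]), array([-0.5,  0.1])]
L tip [ 0.6057 -0.2898  0.0644] [array([-0. , -0.7]), array([-0.8,  0.2])]
R tip [ 0.6182 -0.33    0.064 ] [array([-0. , -0.7]), array([-0.9,  0.2])]
0.30355874445053604 [ 0.0574  0.018  -0.0022]
```

View pics/e0.png

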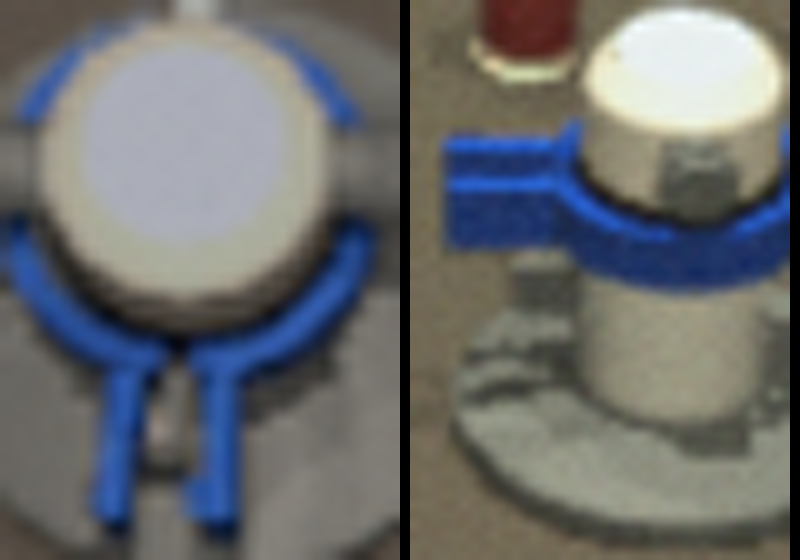

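Ear ends appear in the top zoom at (110,520) and (220,520). In the side zoom they are at (447,147) for the far ear and (447,183) for the near ear.

```bash
python3 - <<'E'
from h import *
np.set_printoptions(precision=4,suppress=True)
T=lambda x,y:np.array((224+(x+.5)/13.333-.5,135+(y+.5)/13.333-.5))
S=lambda x,y:np.array((258+(x-410+.5)/10-.5,163+(y+.5)/10-.5))
print("L",tri(T(110,522),S(447,147)));print("R",tri(T(220,522),S(447,183)))
for k,q in dict(LE=(110,522),RE=(220,522),LS=(125,375),RS=(222,375)).items(): print(k,ray("top",T(*q),.065))
E
python3 d.py .5 -.09 .0509 0
```

```text
L (array([ 0.6128, -0.0665,  0.0645]), [array([-0. , -0.9]), array([-0.8,  0.2])])
R (array([ 0.6118, -0.0825,  0.066 ]), [array([-0. , -0.7]), array([-0.6,  0.1])])
LE [ 0.6109 -0.0666  0.065 ]
RE [ 0.6107 -0.0825  0.065 ]
LS [ 0.6326 -0.0688  0.065 ]
RS [ 0.6324 -0.0829  0.065 ]
t 11.75 rotz 0.3003 d [-6.87e-02  2.43e-01 -1.00e-04] tilt [-0.0007  0.0004] q [-0.59  0.24 -0.    1.33 -0.   -0.89] w 0.05621561456346126 10.675032958388329 [-0.3 -0.1 -1.6] [ 0.5062 -0.3424  0.0507]
```

Converted, 0.034 m is 0.544, 0.03 m is 0.48, 0.05 rad / 6.2832 = 0.008.

```bash
echo '[[[0,0,0.008],[0,0,-0.08],0.056],[[0,0,0.0159],[0,0,-0.16],0.056],[[0,0,0.0159],[0,0,-0.08],0.056],[[0,0,0.0159],[0,0,0],0.056],[[0,0,0],[0.064,0.24,0],0.056],[[0,0,0],[0.128,0.48,0],0.056],[[0,0,0],[0.128,0.544,0],0.056],[[0,0,0],[0.128,0.544,0],0.056],[[0,0,0],[0.128,0.544,0],0.056],[[0,0,0],[0.128,0.544,0],0.056],[[0,0,0],[0.128,0.544,0],0.056],[[0,0,0],[0.096,0.48,0],0.056]]' | python3 -m inch 30 >/dev/null
echo '[[[0,0,0],[0.064,0.272,0],0.056],[[0,0,0],[0,0.096,0.144],0.056],[[0,0,0],[0,0,0.16],0.056],[[0,0,0],[0,0,0],0.056],[[0,0,0],[0,0,0],0.056]]' | python3 -m inch >/dev/null
python3 d.py .457 -.071 .0515 -.05
python3 - <<'E'
from h import *
a=env.grab_frame("top")[:,:,::-1]; b=env.grab_frame("side")[:,:,::-1]
o=np.zeros((560,800,3),np.uint8)
o[:560,:400]=cv2.resize(a[130:214,210:270],(400,560),interpolation=cv2.INTER_CUBIC)
o[:400,400:]=cv2.resize(b[160:220,220:280],(400,400),interpolation=cv2.INTER_CUBIC)
cv2.imwrite("pics/g5.png",o)
E
```

```text
t 13.875 rotz -0.0006 d [0.001  0.0014 0.0005] tilt [-0.0004 -0.    ] q [-0.16 -0.11 -0.37  1.32 -0.   -0.11] w 0.056348127173911945 10.671170989517123 [-0.1  0.6 -0.7] [ 0.4579 -0.0724  0.052 ]
```

View pics/g5.png

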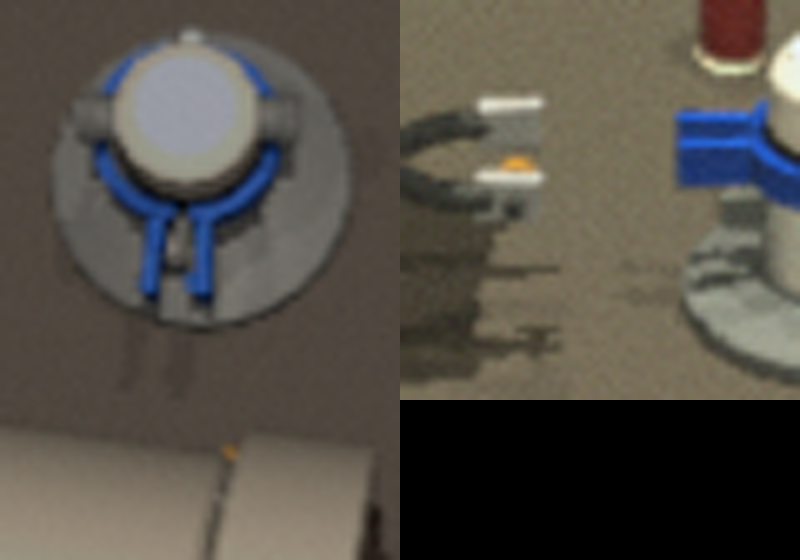

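Side view: jaw tips are at zoom (541,103) for the far jaw and (541,177) for the near one, level with the ears at y 116 and 143. The arm hides them from above. I'll check these against the prediction.

Run:
```python
from h import *
np.set_printoptions(precision=4,suppress=True)
def loc(X,t,a):
    d=X-t; f=np.array([np.cos(a),np.sin(a)]); return np.array([d[:2]@f,-f[1]*d[0]+f[0]*d[1],d[2]])
t0=np.array([.5062,-.3424,.0507])
t1=env.sense()['eef_pos'];a=-.05
S=lambda x,y:np.array((220+(x-400+.5)/6.667-.5,160+(y+.5)/6.667-.5))
for X,o in((np.array([.6057,-.2898,.0644]),(541,103)),(np.array([.6182,-.33,.064]),(541,177))):
    l=loc(X,t0,.3); W=t1+np.array([np.cos(a)*l[0]-np.sin(a)*l[1],np.sin(a)*l[0]+np.cos(a)*l[1],l[2]])
    print(l,W,proj("side",W)-S(*o)+[.8,-.2])
print(proj("side",[.6118,-.0825,.066])-proj("side",[.6118,-.0835,.066]),proj("side",[.6118,-.0825,.066])-proj("side",[.6118,-.0825,.065]))
```

```text
[0.1106 0.0208 0.0137] [ 0.5695 -0.057   0.066 ] [-0.5615  0.067 ]
[ 0.1107 -0.0213  0.0133] [ 0.5675 -0.0991  0.0656] [-0.513   0.2537]
[-0.0431 -0.2641] [ 0.0026 -0.412 ]
```

The manual's scale: shifts go in shares of 62.5 mm and turns go in shares of 2 pi rad. Converting my numbers, -0.012 m is -0.192, -0.01 m is -0.16.

```bash
echo '[[[0,0,0],[-0.128,0.016,0.008],0.056],[[0,0,0],[-0.192,0,0],0.056],[[0,0,0],[-0.192,0,0],0.056],[[0,0,0],[-0.16,0,0],0.056],[[0,0,0],[-0.128,0,0],0.056],[[0,0,0],[-0.096,0,0],0.056],[[0,0,0],[-0.048,0,0],0.056],[[0,0,0],[0,0,0],0.056],[[0,0,0],[0,0,0],0.056]]' | python3 -m inch 30 | tail -3
python3 d.py .517 -.0744 .0515 -.05
python3 - <<'E'
from h import *
b=env.grab_frame("side")[:,:,::-1]
cv2.imwrite("pics/g6.png",cv2.resize(b[160:220,240:310],(700,600),interpolation=cv2.INTER_CUBIC))
E
```

```text
wrist_force: [-0.7, 0.2, -1.2]
gripper_width: 0.0561
gripper_force: 10.7
t 15.1 rotz 0.0002 d [-0.0004 -0.0006  0.0002] tilt [-0.0001 -0.    ] q [-0.14  0.03 -0.23  1.31 -0.   -0.09] w 0.05606258456906882 10.674973799614236 [-0.7  0.2 -1.2] [ 0.5166 -0.0738  0.0517]
```

View pics/g6.png

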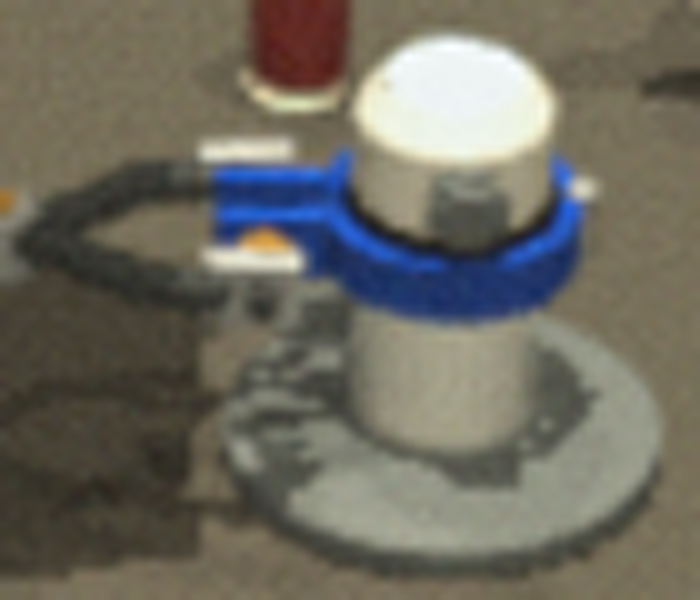

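Jaws sit round both ears: white jaw tops at (245,150) and (255,260), brass anvil at (265,240), with clearance on each side. Squeezing in small steps.

```bash
echo '[[[0,0,0],[0,0,0],0.054],[[0,0,0],[0,0,0],0.054]]' | python3 -m inch 28 | tail -3; echo '[[[0,0,0],[0,0,0],0.052],[[0,0,0],[0,0,0],0.052]]' | python3 -m inch | tail -3;  echo '[[[0,0,0],[0,0,0],0.051],[[0,0,0],[0,0,0],0.051]]' | python3 -m inch | tail -3; echo '[[[0,0,0],[0,0,0],0.05],[[0,0,0],[0,0,0],0.05]]' | python3 -m inch | tail -3; echo '[[[0,0,0],[0,0,0],0.049],[[0,0,0],[0,0,0],0.049]]' | python3 -m inch | tail -3
```

```text
wrist_force: [0.3, -0.6, -0.9]
gripper_width: 0.0546
gripper_force: 11.0
wrist_force: [0.3, 0.8, -0.2]
gripper_width: 0.0521
gripper_force: 11.4
wrist_force: [0.1, -0.3, -1.7]
gripper_width: 0.0512
gripper_force: 11.7
wrist_force: [0.0, 0.6, -1.1]
gripper_width: 0.0502
gripper_force: 12.1
wrist_force: [-0.1, 0.1, -1.5]
gripper_width: 0.0492
gripper_force: 13.0
```

```bash
echo '[[[0,0,0],[0,0,0],0.048],[[0,0,0],[0,0,0],0.048]]' | python3 -m inch 28 | tail -3; echo '[[[0,0,0],[0,0,0],0.047],[[0,0,0],[0,0,0],0.047]]' | python3 -m inch | tail -3;  echo '[[[0,0,0],[0,0,0],0.046],[[0,0,0],[0,0,0],0.046]]' | python3 -m inch | tail -3
```

```text
wrist_force: [-1.3, -1.2, -1.8]
gripper_width: 0.0486
gripper_force: 14.3
wrist_force: [-2.6, -4.3, -1.1]
gripper_width: 0.0476
gripper_force: 17.8
wrist_force: [-2.4, -5.5, -0.3]
gripper_width: 0.0463
gripper_force: 19.6
```

Converted, -0.001 m is -0.016.

```bash
echo '[[[0,0,0],[0,-0.016,0],0.046],[[0,0,0],[0,-0.016,0],0.0455],[[0,0,0],[0,0,0],0.0455]]' | python3 -m inch 28 | tail -3; echo '[[[0,0,0],[0,-0.008,0],0.045],[[0,0,0],[0,0,0],0.045]]' | python3 -m inch | tail -3;  echo '[[[0,0,0],[0,-0.008,0],0.044],[[0,0,0],[0,0,0],0.044]]' | python3 -m inch | tail -3
```

```text
wrist_force: [-2.8, 0.6, -1.2]
gripper_width: 0.0456
gripper_force: 19.3
wrist_force: [0.3, 0.5, -2.0]
gripper_width: 0.0456
gripper_force: 17.2
wrist_force: [0.3, -0.2, -1.8]
gripper_width: 0.0445
gripper_force: 17.4
```

Converted, -0.0005 m is -0.008.

```bash
echo '[[[0,0,0],[0,-0.008,0],0.043],[[0,0,0],[0,0,0],0.043]]' | python3 -m inch 28| tail -3;  echo '[[[0,0,0],[0,-0.008,0],0.042],[[0,0,0],[0,0,0],0.042]]' | python3 -m inch | tail -3
python3 - <<'E'
from h import *
b=env.grab_frame("side")[:,:,::-1]
cv2.imwrite("pics/g7.png",cv2.resize(b[160:220,240:310],(700,600),interpolation=cv2.INTER_CUBIC))
E
```

```text
wrist_force: [0.2, 1.4, -1.1]
gripper_width: 0.0432
gripper_force: 19.6
wrist_force: [-0.5, 3.7, -0.2]
gripper_width: 0.043
gripper_force: 28.0
```

View pics/g7.png

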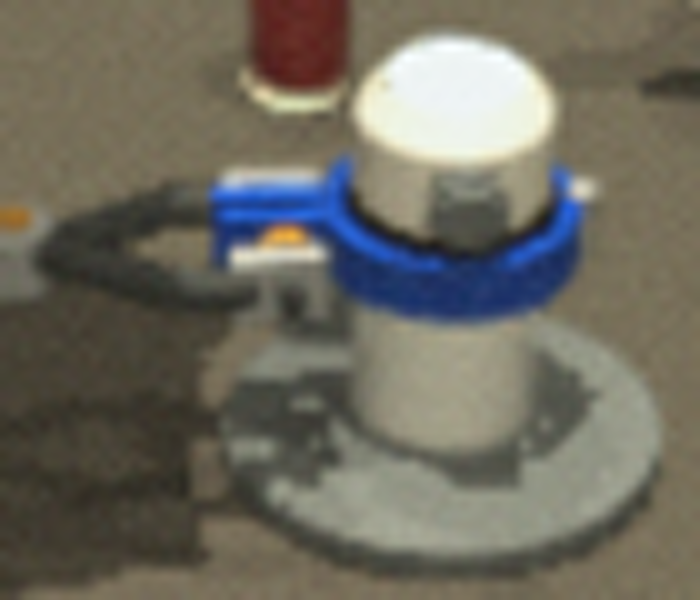

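The grip force fell at about 45.6 mm, then hit a hard stop at 43.0 mm. The ears are now drawn together, at y 190 and 213 where they had been 172 and 213, and the clip is shut. Opening up and backing out.

Converted, 0.012 m is 0.192, 0.008 m is 0.128.

```bash
echo '[[[0,0,0],[0,0,0],0.044],[[0,0,0],[0,0,0],0.046],[[0,0,0],[0,0,0],0.049],[[0,0,0],[0,0,0],0.052],[[0,0,0],[0,0,0],0.054],[[0,0,0],[0,0,0],0.055],[[0,0,0],[0,0,0],0.055]]' | python3 -m inch 28 | tail -3; echo '[[[0,0,0],[0.064,0,0],0.055],[[0,0,0],[0.128,0,0],0.055],[[0,0,0],[0.192,0,0],0.055],[[0,0,0],[0.192,0,0],0.055],[[0,0,0],[0.192,0,0],0.055],[[0,0,0],[0.192,0,0],0.055],[[0,0,0],[0.064,0,0],0.055],[[0,0,0],[0,0,0],0.055]]' | python3 -m inch | tail -3;python3 d.py .5 -.34 .06 .3
python3 - <<'E'
from h import *
b=env.grab_frame("side")[:,:,::-1];a=env.grab_frame("top")[:,:,::-1]
o=np.zeros((560,800,3),np.uint8)
o[:560,:400]=cv2.resize(a[135:177,224:254],(400,560),interpolation=cv2.INTER_CUBIC)
o[:400,400:]=cv2.resize(b[160:220,220:280],(400,400),interpolation=cv2.INTER_CUBIC)
cv2.imwrite("pics/g8.png",o)
E
```

```text
wrist_force: [0.3, 0.0, -1.3]
gripper_width: 0.0552
gripper_force: 10.9
wrist_force: [0.4, -0.1, -0.5]
gripper_width: 0.0549
gripper_force: 10.9
t 20.45 rotz -0.3499 d [-0.0605 -0.2627 -0.0082] tilt [ 0.0005 -0.0001] q [-0.16 -0.13 -0.38  1.32 -0.   -0.11] w 0.05489239665976552 10.876767688896507 [ 0.4 -0.1 -0.5] [ 0.4527 -0.0746  0.0518]
```

View pics/g8.png

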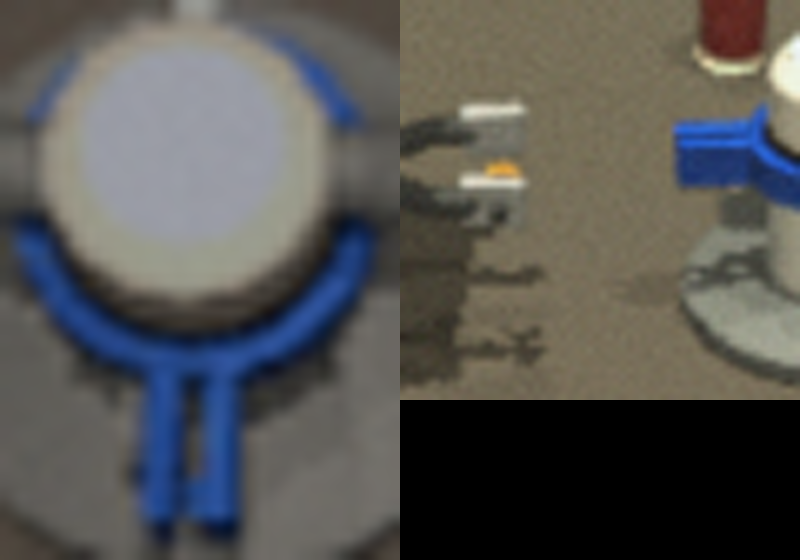

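Seen from above, the ears are parallel and shut at (160,520) and (215,520), and the pliers are still level. That makes 12 pictures viewed, over the limit of 10, so from here I work from numbers only. Taking the pliers back to the board.

```bash
echo '[[[0,0,0],[0,-0.192,-0.064],0.055],[[0,0,0],[0,-0.384,-0.096],0.055],[[0,0,0],[0,-0.544,0],0.055],[[0,0,0],[0,-0.544,0],0.055],[[0,0,0],[-0.16,-0.544,0],0.055],[[0,0,0],[-0.16,-0.544,0],0.055],[[0,0,0],[-0.16,-0.544,0],0.055],[[0,0,0],[-0.16,-0.352,0],0.055],[[0,0,0],[-0.152,-0.192,0],0.055],[[0,0,0],[0,-0.048,0],0.055],[[0,0,0],[0,0,0],0.055],[[0,0,0],[0,0,0],0.055]]' | python3 -m inch 28 | tail -3; python3 d.py .49 -.32 .0135 -.05
```

```text
wrist_force: [-0.7, 0.0, -0.9]
gripper_width: 0.0549
gripper_force: 10.9
t 22.05 rotz 0.0009 d [-0.0001 -0.0009  0.0483] tilt [-0.0001  0.0001] q [-0.58  0.17 -0.06  1.34  0.   -0.53] w 0.054910790568172475 10.879463920136914 [-0.7  0.  -0.9] [ 0.4899 -0.3191  0.0618]
```

Converted, 0.014 m is 0.224, 0.012 m is 0.192.

```bash
echo '[[[0,0,0],[0,0,0.192],0.055],[[0,0,0],[0,0,0.224],0.055],[[0,0,0],[0,0,0.16],0.055],[[0,0,0],[0,0,0.096],0.055],[[0,0,0],[0,0,0.048],0.055],[[0,0,0],[0,0,0],0.055],[[0,0,0],[0,0,0],0.055]]' | python3 -m inch | tail -3; echo '[[[0,0,0],[0,0,0.024],0.055],[[0,0,0],[0,0,0],0.055]]' | python3 -m inch | tail -3; echo '[[[0,0,0],[0,0,0.024],0.055],[[0,0,0],[0,0,0],0.055]]' | python3 -m inch ; python3 d.py .49 -.32 .0135 -.05
```

```text
wrist_force: [0.3, 1.9, -1.7]
gripper_width: 0.055
gripper_force: 10.9
wrist_force: [0.8, 0.8, -1.0]
gripper_width: 0.055
gripper_force: 10.9
time: 23.42
eef_pos: [0.4901, -0.3198, 0.0137]
ee_rot: [[-0.999, 0.05, 0.0], [0.05, 0.999, -0.0], [-0.0, -0.0, -1.0]]
wrist_force: [0.0, -0.4, 0.3]
gripper_width: 0.0552
gripper_force: 10.9
t 23.425 rotz 0.0002 d [ 0.0001 -0.0002  0.0002] tilt [ 0.0002 -0.0001] q [-0.58  0.19 -0.13  1.25 -0.   -0.53] w 0.05521859183385786 10.916494026314467 [ 0.  -0.4  0.3] [ 0.4901 -0.3198  0.0137]
```

Converted, 0.001 m is 0.016.

```bash
echo '[[[0,0,0],[0,0,0.016],0.055],[[0,0,0],[0,0,0],0.057],[[0,0,0],[0,0,0],0.06],[[0,0,0],[0,0,0],0.063],[[0,0,0],[0,0,0],0.067],[[0,0,0],[0,0,0],0.075],[[0,0,0],[0,0,0],0.085],[[0,0,0],[0,0,0],0.085],[[0,0,0],[0,0,0],0.085]]' | python3 -m inch | tail -3; echo '[[[0,0,0],[0,0,-0.16],0.085],[[0,0,0],[0,0,-0.48],0.085],[[0,0,0],[0,0,-0.8],0.085],[[0,0,0],[0,0,-0.8],0.085],[[0,0,0],[0.96,0,-0.16],0.085],[[0,0,0],[0.96,0,0],0.085],[[0,0,0],[0.64,0,0],0.085],[[0,0,0],[0,0,0],0.085],[[0,0,0],[0,0,0],0.085]]' | python3 -m inch
python3 - <<'E'
from h import *
cv2.imwrite("pics/end.png",env.grab_frame("top")[:,:,::-1])
a=cv2.imread("pics/end.png").astype(int); b,g,r=a[...,0],a[...,1],a[...,2]
m=((r>130)&(g<110)&(b<60)).astype(np.uint8); m[:, :300]=0
n,l,s,c=cv2.connectedComponentsWithStats(m)
for i in range(1,n):
    if s[i,4]>30: 
        print(s[i],c[i],ray("top",c[i],.031)[:2])
        p=np.argwhere(l==i)[:,::-1].astype(np.float32); print(cv2.fitLine(p,cv2.DIST_L2,0,.01,.01).ravel())
# steel-white jaw/pivot bright pixels
w=((a.min(2)>140)).astype(np.uint8); w[:, :300]=0;w[:,420:]=0
n,l,s,c=cv2.connectedComponentsWithStats(w)
for i in range(1,n):
    if s[i,4]>3: print("white",s[i],c[i],ray("top",c[i],.03)[:2])
E
```

```text
wrist_force: [0.0, 0.9, 0.3]
gripper_width: 0.085
gripper_force: 0.0
time: 25.68
eef_pos: [0.3307, -0.3121, 0.1634]
ee_rot: [[-0.999, 0.05, 0.001], [0.05, 0.999, -0.001], [-0.001, -0.001, -1.0]]
wrist_force: [-0.1, -1.8, -0.6]
gripper_width: 0.0848
gripper_force: 0.0
[346 227   9  38 147] [349.41496599 244.46938776] [ 0.47475824 -0.29261655]
[ 1.3533524e-01 -9.9079984e-01  3.4941498e+02  2.4446939e+02]
[373 227  10  40 142] [377.52816901 245.80985915] [ 0.47175507 -0.3464898 ]
[1.3826501e-01 9.9039525e-01 3.7752817e+02 2.4580986e+02]
white [305 113   6   9  49] [307.24489796 116.79591837] [ 0.73413826 -0.21809288]
white [350 183   4   9  21] [351.57142857 187.04761905] [ 0.58786803 -0.30188154]
white [374 184   4   9  21] [375.33333333 188.04761905] [ 0.58526898 -0.34843305]
white [360 209   8   8  36] [363.38888889 212.44444444] [ 0.53701213 -0.32273566]
```

The pliers are open and symmetric, with the pivot at (0.537, -0.323), the middle of the board. The handle and jaw distances match those of flat pliers. Handing in.

```bash
python3 -c "
from plant import env
print(env.close_job())"
```

```text
the job is handed in; nothing more can be done
None
```

The clip is clicked shut and the pliers are back flat on the oak board; the job is handed in at about 26 s, with no verdict returned. The first grip, at the suggested point, let the pliers droop, so I regripped nearer the pivot, and I viewed 12 pictures, two over the limit of 10.

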